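Collect the capped jars from the capper's catch tray

TASK

The capping machine at the right has delivered into its catch tray. Move the two capped sample jars from that tray into the grey tote, standing each upright on the tote's floor and setting it down rather than dropping it. Leave the jar that came out without a cap standing where it is in the tray.

Things in the scene. Friction and masses are not known exactly. Their poses are not given: they have to be found in the camera images.
- capped_jar_a_centre (a point): Capped sample jar A: round clear jar, pale contents, wide flat black cap; 61 mm high, cap 45 across (top 17 mm), body 42 across; about 0.08 kg, upright in the catch tray. Point: its centre, 30.5 mm above its underside; z up. The steel tray is fixed, 160 x 270 mm, floor 3 mm and rims 21 mm above the bench, left of the grey machine (137 mm high)
- capped_jar_b_centre (a point): Capped sample jar B (twin of A): round clear jar, pale contents, wide flat black cap; 61 mm high, cap 45 across (top 17 mm), body 42 across; about 0.08 kg, upright in the catch tray. Point: its centre, 30.5 mm above its underside; z up. Three jars stand in a row roughly along world y, 70 to 100 mm centre to centre, in any order
- uncapped_jar_centre (a point): The third jar in the catch tray, the same kind but with no cap: an open clear glass jar with a bare rim, 43 mm across, 54 mm high. Point: its centre, 27 mm above its underside; z up. It stays where it is, upright
- tote_floor (a point): Shallow open tote, plain grey plastic, on the bench left of the tray, loose, 0.9 kg. Point: centre of its inner floor, 4 mm above the bench; x along the short side (152 mm inside), y along the long side (212 mm inside), z up. Walls 4 mm, rim 52 mm above the bench. The jars fit side by side along y, e.g. 50 mm either side of the centre

How it is judged (in metres and radians):
At the end, for the whole second after the job is handed in: Both capped jars stand on the tote's floor, upright within 10 degrees, inside its walls, at rest; the uncapped jar stands upright within 20 mm of where it stood in the catch tray (x of capped_jar_a_centre in the frame of tote_floor between -0.06 and 0.06 m and y of capped_jar_a_centre in the frame of tote_floor between -0.09 and 0.09 m and z of capped_jar_a_centre in the frame of tote_floor between 0.02 and 0.04 m and angle between each of capped_jar_a_centre, capped_jar_b_centre, uncapped_jar_centre's own z axis and vertical below 0.17 rad and linear speed of each of capped_jar_a, capped_jar_b below 0.02 m/s and x of capped_jar_b_centre in the frame of tote_floor between -0.06 and 0.06 m and y of capped_jar_b_centre in the frame of tote_floor between -0.09 and 0.09 m and z of capped_jar_b_centre in the frame of tote_floor between 0.02 and 0.04 m and distance of uncapped_jar_centre from where it was at the start of the episode below 0.02 m); the robot touches nothing.
It fails at once if the uncapped jar is tipped over or shifted by more than 20 mm (distance of uncapped_jar_centre from where it was at the start of the episode above 0.02 m or angle between uncapped_jar_centre's own z axis and vertical above 0.35 rad).
It fails at once if capped jar A is let go of more than 25 mm above where it will stand (height (world z) of capped_jar_a_centre above 0.061 m and contact force between capped_jar_a and the fingers below 0.05 N).
It fails at once if capped jar B is let go of more than 25 mm above where it will stand (height (world z) of capped_jar_b_centre above 0.061 m and contact force between capped_jar_b and the fingers below 0.05 N).
It also fails if it takes over 51 s, if anything falls off the work surface, if the arm or the gripper's body presses on something with over 40 N, if the wrist force passes 120 N, or if a joint passes its speed limit or range.

ROBOT

A 6-joint arm with a two-finger parallel gripper is mounted at the origin on a cart in front of the work surface, level with it; the furniture and walls round the work are solid. World frame = base frame: x ahead of the robot, y to its left, z up, the work surface at z = 0. Lengths are in m, angles in degrees, forces in N, time in s.
With the tool pointing down it reaches from about 0.25 to 0.725 m from the base axis. Payload 9.7 kg.
Tool frame: the origin (TCP) lies at the very end of the fingers, on their centre line; the grasp point (between the pads) lies 19 mm behind it; y points along the fingers, x is the direction in which the jaws open and shut, and the axes are right-handed (so a half turn about y gives the same grasp; the last joint's range is limited). The gripper opens to 85 mm and grips with 20 to 120 N. Pads are 22 mm wide; open, the fingers measure 114 mm over their backs; the gripper's body (76 mm by 85 mm) begins 54 mm behind the grasp point. The pads swing forward as they close: fully open they stand 13 mm farther back than shut.
Start: joints at [68.583, 4.979, 10.078, 95.1, 0, 90], TCP at [0.201, 0.512, 0.231] pointing down, gripper open.
Joint ranges: [-179.16, 179.16], [-48.56, 103.87], [-65.8, 70.77], [-126.05, 130.52], [-82.76, 87.17], [-180, 180]. Speed limits (degrees/s): [127.2, 127.2, 147.25, 180, 180, 180].

INTERFACE

Orientations are given as [roll, pitch, yaw] about the fixed x, y, z axes, in that order (R = Rz(yaw) Ry(pitch) Rx(roll)).
In Python, from workcell import bot gives the robot as it stands.
- The arm moves only by the shell command python3 -m jog 'ROWS' [FORCE]. ROWS is JSON, a list of rows, each a list of 7 numbers: the closure, from 0 (fully open) to 1 (shut), then the shift along the world's x, y, z in units of 25 mm (1.0 is 25 mm), then the turn, a rotation vector about the world's x, y, z in units of 5 degrees (1.0 is 5 degrees). A call has 1 to 5 rows; each row is the pose to reach, as a shift and turn from the pose commanded when the call began; what a row does not reach only later rows make up. A row lasts 1/10 s, in which the tool goes at most 50 mm and 8.59 degrees, less where a joint would pass 70% of its speed; a pose out of reach is approached as far as the arm can. A call with a gripper value outside its range is refused whole. The fingers move at their own pace and stop on an object; FORCE is the grip in N (left out, the last holds). Time passes only in rows, so rows that repeat a pose let the fingers close. It gives the time, the measured TCP pose, the force and the opening at its end, in the units of the state.
- bot.get_obs(): the state, without advancing time (a new reading comes with each control period).
- bot.camera(name): name is "side" or "top"; returns (picture, depth): 400x640x3 uint8, red, green, blue; 400x640 float32, m along the optical axis (not along the pixel's ray), 0 where there is no reading.
- bot.camera_model(name): a dict with "fx", "fy", "cx", "cy" (pixels), "k1" (the pictures are not rectified: a ray, as slopes to the right and down, at radius r is drawn at 1 + k1 r^2 times it, then the intrinsics apply), "rvec" (rotation vector, rad) and "tvec" (3), from world to camera coordinates, as OpenCV has them. Camera axes: x right, y down, z forward; pixel columns grow to the right and rows downward; lengths in m; the calibration is good to about 2 mm. A picture is of the moment at which its call begins. camera_model takes no time and is no camera call.
- bot.job_done(): hands the job in, once; it reports no verdict.
Trained networks look in the newest picture that a camera, given by its name, has taken for a name from the list of things; names that differ only in an ending like _2 or _b are one class to them, and where a whole thing is asked for, a point or a joint stands for the part that bears it (a point fixed in the world has none). Each returns a list of dicts, best first, with "conf" (0 to 1); they miss things now and then, are a little off and sometimes report something else, mostly with a low value. They report only what shows in the picture. A call takes as long as a camera call.
- bot.regions_of(camera, label): "pixels" (400x640 bool, what is visible of it) and "point" ([row, column] in pixels, amid what is visible of it).
The state is a dict: "time": time; "q": joint angles; "qd": joint speeds; "joint_efforts": joint torques, N m; "ee_pos": TCP position; "tcp_rot": TCP orientation; "wrist_force": force on the tool from outside, world axes, zero at the start; "torque": the same for the moment, N m; "opening": finger opening in m.
Only numpy, scipy, OpenCV 4.12 (cv2) and the standard library are available. Lean on these libraries where they do the work, as an engineer would, in place of code of your own. Each camera call takes 0.05 s, during which the arm holds its last target. There are 200 camera calls.

## Working session

There is one attempt and no reset: what is moved stays moved. The work goes in short steps, Python scripts to look and compute and a shell command to move; the robot and the scene stay as the last step left them, time stands still between calls to the robot, and variables do not carry over. Pictures are saved under pics/ and viewed, about 8 in all and at most 12, crops included, and the job is handed in when it is done.

```bash
mkdir -p pics
cat > h.py <<'E'
import numpy as np, cv2
from workcell import bot
def pts(cam,depth,mask):
    m=bot.camera_model(cam); K=np.array([[m['fx'],0,m['cx']],[0,m['fy'],m['cy']],[0,0,1.]])
    v,u=np.nonzero(mask&(depth>0)); 
    n=cv2.undistortPoints(np.stack([u,v],1).astype(float)[:,None],K,np.array([m['k1'],0,0,0.]))[:,0]
    d=depth[v,u][:,None]; c=np.hstack([n*d,d]); R=cv2.Rodrigues(np.array(m['rvec'],float))[0]
    return (c-np.array(m['tvec']).ravel())@R, v,u
E
python3 - <<'E'
from h import *
for c in('top','side'):
    im,d=bot.camera(c); cv2.imwrite(f'pics/{c}0.png',im[:,:,::-1])
    for l in('capped_jar_a_centre','uncapped_jar_centre','tote_floor'):
        for r in bot.regions_of(c,l):
            p,_,_=pts(c,d,r['pixels'])
            if len(p)==0: print(c,l,'nodepth',r['conf'],r['point']);continue
            t=p[p[:,2]>np.percentile(p[:,2],98)-.008]
            print(c,l,round(r['conf'],2),r['point'],len(p),'lo',np.percentile(p,2,0).round(3),'hi',np.percentile(p,98,0).round(3),'topmid',((np.percentile(t,2,0)+np.percentile(t,98,0))/2).round(3))
o=bot.get_obs();print(o['time'],o['ee_pos'],o['tcp_rot'],o['opening'])
E
```

```text
top capped_jar_a_centre 0.76 [192.7, 397.0] 384 lo [ 0.469 -0.248  0.007] hi [ 0.51  -0.207  0.067] topmid [ 0.49  -0.228  0.063]
top uncapped_jar_centre 0.75 [207.4, 361.1] 339 lo [ 0.443 -0.17   0.001] hi [ 0.491 -0.128  0.058] topmid [ 0.463 -0.148  0.055]
top uncapped_jar_centre 0.23 [210.7, 227.2] 7048 lo [ 0.387  0.055 -0.001] hi [0.547 0.273 0.052] topmid [0.467 0.165 0.05 ]
top tote_floor 0.79 [213.3, 226.8] 6946 lo [ 0.388  0.056 -0.   ] hi [0.547 0.273 0.052] topmid [0.467 0.165 0.05 ]
side capped_jar_a_centre 0.61 [268.7, 316.9] 695 lo [ 0.468 -0.252  0.007] hi [ 0.509 -0.211  0.065] topmid [ 0.489 -0.232  0.062]
side uncapped_jar_centre 0.76 [238.7, 298.8] 483 lo [ 0.442 -0.171  0.009] hi [ 0.481 -0.129  0.057] topmid [ 0.463 -0.15   0.053]
side tote_floor 0.82 [172.1, 300.5] 3298 lo [0.388 0.052 0.002] hi [0.544 0.273 0.052] topmid [0.465 0.163 0.049]
0.4 [0.20083431 0.51200663 0.23118617] [-9.00010036e+01  8.48314478e-03  6.85812120e+01] 0.0853694108960981
```

View pics/top0.png

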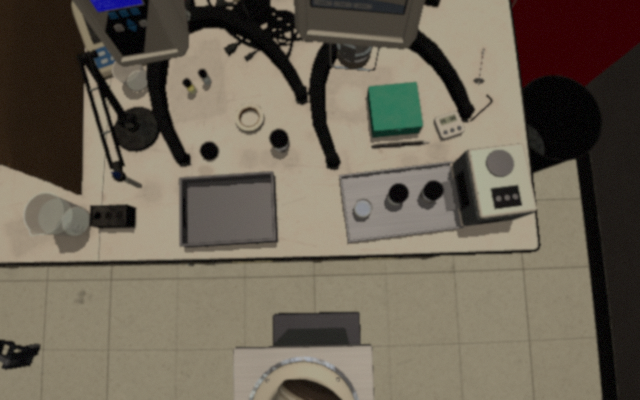

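View pics/side0.png

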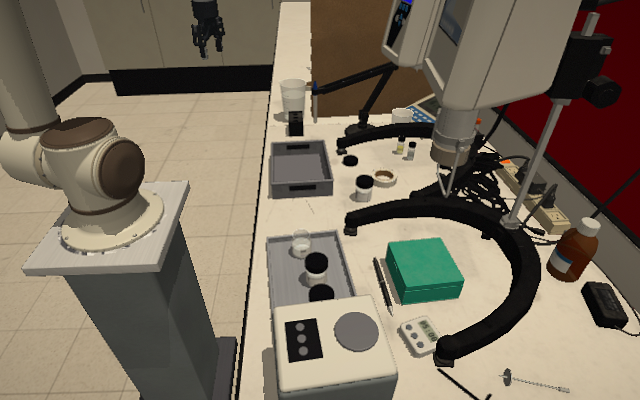

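Top view: tote around (228,210), uncapped jar at (361,208), capped jars at (398,193) and (433,190). The second capped jar is near the machine, whose left edge is at about column 455. Next I'll measure that jar and the machine face.

Run:
```python
from h import *
c='top'; im,d=bot.camera(c); p,v,u=pts(c,d,np.ones(d.shape,bool))
def box(n,s): 
    q=p[s]; print(n,len(q),'lo',np.percentile(q,3,0).round(3),'hi',np.percentile(q,97,0).round(3),'med',np.median(q,0).round(3))
for n,(a,b) in dict(A=(398,193),B=(433,190),U=(361,208)).items():
    box(n,(abs(u-a)<13)&(abs(v-b)<13)&(p[:,2]>.05)&(p[:,2]<.075))
s=(p[:,2]>.12)&(p[:,2]<.15)&(u>440)&(u<545)&(v>130)&(v<230); box('mach',s)
r=cv2.minAreaRect(p[s][:,:2].astype(np.float32)*1000);print(cv2.boxPoints(r).round())
s=(p[:,2]>.046)&(p[:,2]<.056)&(abs(u-228)<55)&(abs(v-210)<42);r=cv2.minAreaRect(p[s][:,:2].astype(np.float32)*1000);print('tote',r)
s=(p[:,2]>.016)&(p[:,2]<.026)&(u>335)&(u<460)&(v>155)&(v<245);box('rim',s);r=cv2.minAreaRect(p[s][:,:2].astype(np.float32)*1000);print('tray',r,cv2.boxPoints(r).round())
cv2.imwrite('pics/t1.png',cv2.resize(im[150:250,330:550,::-1],None,fx=3.6,fy=3.6,interpolation=cv2.INTER_CUBIC))
c='side'; im,d=bot.camera(c); p,v,u=pts(c,d,np.ones(d.shape,bool))
for n,(a,b) in dict(A=(316,262),B=(321,293),U=(300,240)).items():
    box(n,(abs(u-a)<14)&(abs(v-b)<9)&(p[:,2]>.05)&(p[:,2]<.075))
```

```text
A 331 lo [ 0.47  -0.248  0.057] hi [ 0.51  -0.208  0.066] med [ 0.489 -0.228  0.063]
B 327 lo [ 0.474 -0.326  0.053] hi [ 0.514 -0.288  0.066] med [ 0.494 -0.308  0.063]
U 51 lo [ 0.445 -0.166  0.051] hi [ 0.481 -0.132  0.058] med [ 0.464 -0.15   0.055]
mach 4214 lo [ 0.425 -0.495  0.123] hi [ 0.566 -0.376  0.143] med [ 0.493 -0.433  0.137]
[[ 414. -381.]
 [ 426. -508.]
 [ 582. -492.]
 [ 569. -366.]]
tote ((467.9154052734375, 165.25967407226562), (164.12657165527344, 223.05938720703125), 2.057046890258789)
rim 896 lo [ 0.39  -0.371  0.016] hi [ 0.567 -0.101  0.025] med [ 0.48  -0.244  0.02 ]
tray ((498.58831787109375, -235.4458770751953), (202.4360809326172, 276.333740234375), 5.452306747436523) [[ 385. -108.]
 [ 411. -383.]
 [ 612. -363.]
 [ 586.  -88.]]
A 374 lo [ 0.469 -0.252  0.054] hi [ 0.509 -0.217  0.065] med [ 0.489 -0.237  0.063]
B 368 lo [ 0.473 -0.324  0.061] hi [ 0.514 -0.293  0.065] med [ 0.492 -0.31   0.063]
U 74 lo [ 0.444 -0.168  0.051] hi [ 0.48  -0.138  0.058] med [ 0.463 -0.162  0.054]
```

View pics/t1.png

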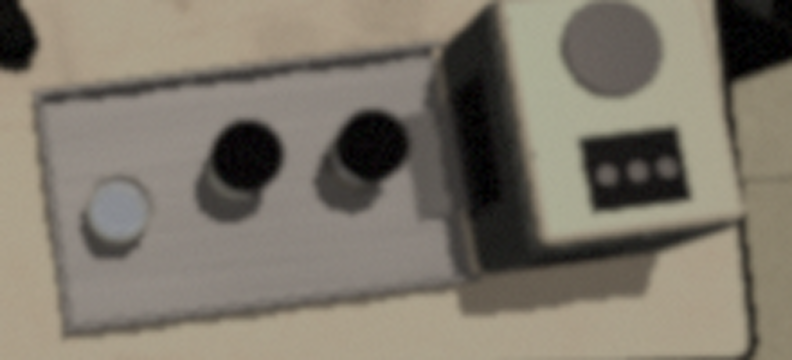

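The machine face is about 65 mm beyond jar B, so a vertical grasp with the jaws along x clears it. I'll take B first.

```bash
python3 -m jog '[[0,0.7,-1.65,-0.1,0,0,-1.37],[0,1.4,-3.3,-0.2,0,0,-2.74],[0,2.1,-4.95,-0.3,0,0,-4.11],[0,2.8,-6.6,-0.4,0,0,-5.48],[0,3.5,-8.25,-0.5,0,0,-6.85]]'
python3 -m jog '[[0,0.7,-1.65,-0.1,0,0,-1.37],[0,1.4,-3.3,-0.2,0,0,-2.74],[0,2.1,-4.95,-0.3,0,0,-4.11],[0,2.8,-6.6,-0.4,0,0,-5.48],[0,3.5,-8.25,-0.5,0,0,-6.85]]'
python3 -m jog '[[0,0.47,-1.63,0,0,0,0],[0,0.94,-3.26,0,0,0,0],[0,1.41,-4.9,0,0,0,0],[0,1.88,-6.5,0,0,0,0],[0,2.35,-8.15,0,0,0,0]]'
python3 -m jog '[[0,0.47,-1.63,0,0,0,0],[0,0.94,-3.26,0,0,0,0],[0,1.41,-4.9,0,0,0,0],[0,1.88,-6.5,0,0,0,0],[0,2.35,-8.15,0,0,0,0]]'
python3 -m jog '[[0,0,0,0,0,0,0],[0,0,0,0,0,0,0]]'
```

```text
time: 1.0
ee_pos: [0.2886, 0.3042, 0.2188]
tcp_rot: [-90.0, -0.0, 34.1]
wrist_force: [1.1, -0.5, 0.3]
opening: 0.0855
time: 1.5
ee_pos: [0.3761, 0.0978, 0.2065]
tcp_rot: [-90.0, -0.1, -0.2]
wrist_force: [0.2, 1.2, 0.4]
opening: 0.0851
time: 2.0
ee_pos: [0.4347, -0.1061, 0.2066]
tcp_rot: [-90.0, -0.0, 0.1]
wrist_force: [1.1, 0.2, 0.7]
opening: 0.0854
time: 2.5
ee_pos: [0.4935, -0.3098, 0.2063]
tcp_rot: [-90.0, -0.0, 0.1]
wrist_force: [0.8, 0.5, 0.9]
opening: 0.0855
time: 2.7
ee_pos: [0.4931, -0.3086, 0.2055]
tcp_rot: [-89.9, 0.1, -0.0]
wrist_force: [-0.9, 0.3, -0.1]
opening: 0.0856
```

```bash
python3 -m jog '[[0,0,0,-1.5,0,0,0],[0,0,0,-3,0,0,0],[0,0,0,-4.5,0,0,0],[0,0,0,-6,0,0,0],[0,0,0,-7,0,0,0]]'
python3 -m jog '[[0,0,0,0,0,0,0],[0.3,0,0,0,0,0,0],[1,0,0,0,0,0,0],[1,0,0,0,0,0,0],[1,0,0,0,0,0,0]]' 30
python3 -m jog '[[1,0,0,0,0,0,0],[1,0,0,0,0,0,0],[1,0,0,0,0,0,0],[1,0,0,0,0,0,0],[1,0,0,0,0,0,0]]'
python3 - <<'E'
from h import *
im,_=bot.camera('side'); cv2.imwrite('pics/s2.png',cv2.resize(im[180:340,230:400,::-1],None,fx=3.5,fy=3.5))
E
```

```text
time: 3.2
ee_pos: [0.4924, -0.3061, 0.0292]
tcp_rot: [-89.9, 0.1, 0.2]
wrist_force: [-0.1, 0.5, -0.6]
opening: 0.0854
time: 3.7
ee_pos: [0.4944, -0.3085, 0.0336]
tcp_rot: [-90.1, -0.2, 0.1]
wrist_force: [-1.0, 0.7, 6.6]
opening: 0.0445
time: 4.2
ee_pos: [0.4944, -0.3085, 0.0336]
tcp_rot: [-90.1, -0.2, 0.1]
wrist_force: [-0.3, 1.4, 6.9]
opening: 0.0446
```

View pics/s2.png

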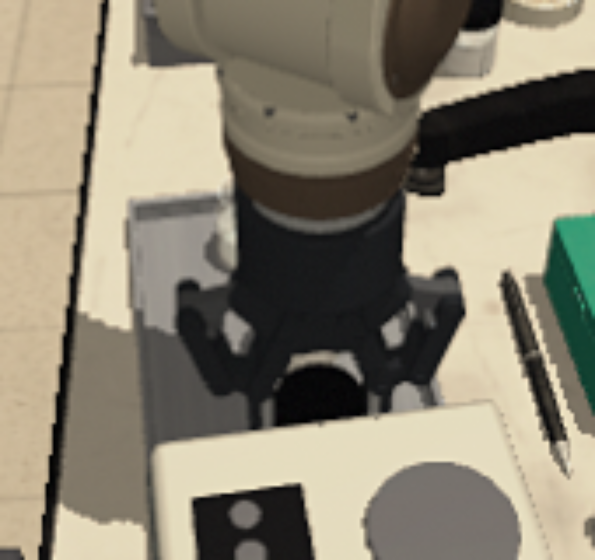

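The jar is held across its cap (opening 44.5 mm). The picture shows the cap between the fingers, clear of the machine. Next: lift and carry it over the tote.

```bash
python3 -m jog '[[1,0,0,0.6,0,0,0],[1,0,0,1.8,0,0,0],[1,0,0,3.2,0,0,0],[1,0,0,4.6,0,0,0],[1,0,0,6,0,0,0]]'
for i in 1 2 3; do python3 -m jog '[[1,-0.07,1.4,0,0,0,0],[1,-0.14,2.8,0,0,0,0],[1,-0.21,4.2,0,0,0,0],[1,-0.28,5.6,0,0,0,0],[1,-0.35,7,0,0,0,0]]'; done
python3 -m jog '[[1,0,0,0,0,0,0],[1,0,0,0,0,0,0],[1,0,0,0,0,0,0]]'
python3 - <<'E'
from h import *
im,_=bot.camera('side'); cv2.imwrite('pics/s3.png',cv2.resize(im[60:260,200:400,::-1],None,fx=2.8,fy=2.8))
E
```

```text
time: 4.75
ee_pos: [0.4932, -0.3079, 0.1844]
tcp_rot: [-90.0, -0.1, 0.1]
wrist_force: [0.0, -0.6, -0.5]
opening: 0.0446
time: 5.25
ee_pos: [0.4844, -0.1318, 0.1829]
tcp_rot: [-90.0, -0.1, 0.1]
wrist_force: [0.4, -0.2, -0.0]
opening: 0.0441
time: 5.75
ee_pos: [0.4756, 0.0434, 0.183]
tcp_rot: [-90.0, -0.1, 0.1]
wrist_force: [1.3, -0.3, -0.2]
opening: 0.0448
time: 6.25
ee_pos: [0.4669, 0.2185, 0.183]
tcp_rot: [-90.0, -0.1, 0.1]
wrist_force: [0.3, -0.2, -1.1]
opening: 0.0445
time: 6.55
ee_pos: [0.4672, 0.2164, 0.1821]
tcp_rot: [-90.0, -0.0, 0.1]
wrist_force: [-0.4, -0.1, -0.6]
opening: 0.0442
```

View pics/s3.png

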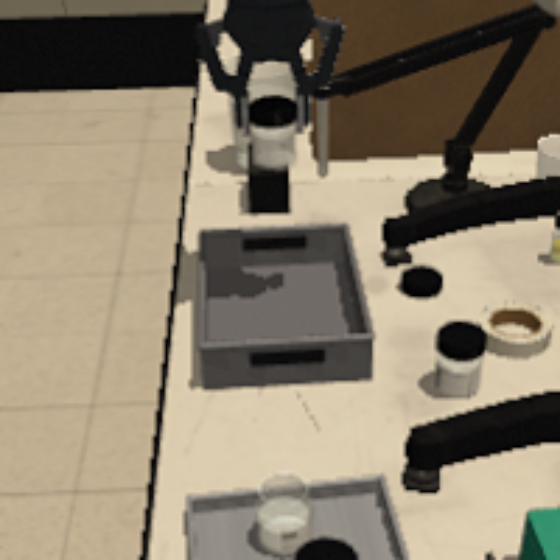

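The jar hangs upright above the tote. Lower, check the force, then release.

```bash
python3 -m jog '[[1,0,0,-1.4,0,0,0],[1,0,0,-2.8,0,0,0],[1,0,0,-4.2,0,0,0],[1,0,0,-5.2,0,0,0],[1,0,0,-5.6,0,0,0]]'
python3 -m jog '[[1,0,0,-0.1,0,0,0],[1,0,0,-0.2,0,0,0],[1,0,0,-0.25,0,0,0],[1,0,0,-0.25,0,0,0],[1,0,0,-0.25,0,0,0]]'
```

```text
time: 7.1
ee_pos: [0.466, 0.2154, 0.039]
tcp_rot: [-90.1, 0.2, -0.0]
wrist_force: [-0.8, 0.2, 0.4]
opening: 0.0445
time: 7.6
ee_pos: [0.4675, 0.2172, 0.0358]
tcp_rot: [-90.0, -0.1, 0.1]
wrist_force: [-0.1, 0.8, -0.4]
opening: 0.0449
```

```bash
python3 -m jog '[[1,0,0,-0.05,0,0,0],[0.4,0,0,-0.05,0,0,0],[0,0,0,-0.05,0,0,0],[0,0,0,-0.05,0,0,0],[0,0,0,-0.05,0,0,0]]'
python3 -m jog '[[0,0,0,0,0,0,0],[0,0,0,0.5,0,0,0],[0,0,0,2,0,0,0],[0,0,0,4,0,0,0],[0,0,0,6,0,0,0]]'
for i in 1 2; do python3 -m jog '[[0,0.09,-1.78,0,0,0,0],[0,0.17,-3.56,0,0,0,0],[0,0.26,-5.34,0,0,0,0],[0,0.34,-7.12,0,0,0,0],[0,0.43,-8.9,0,0,0,0]]'; done
python3 -m jog '[[0,0,0,0,0,0,0],[0,0,0,0,0,0,0],[0,0,0,0,0,0,0]]'
python3 - <<'E'
from h import *
im,d=bot.camera('side'); cv2.imwrite('pics/s4.png',cv2.resize(im[120:320,220:420,::-1],None,fx=2.8,fy=2.8))
for r in bot.regions_of('side','capped_jar_a_centre'):
    p,_,_=pts('side',d,r['pixels']); print(r['conf'],r['point'],np.percentile(p,[3,50,97],axis=0).round(3))
E
```

```text
time: 8.1
ee_pos: [0.4671, 0.217, 0.0337]
tcp_rot: [-90.0, 0.0, 0.1]
wrist_force: [0.4, 0.4, 0.3]
opening: 0.0851
time: 8.6
ee_pos: [0.4665, 0.2168, 0.1862]
tcp_rot: [-90.0, 0.0, 0.1]
wrist_force: [1.3, 0.8, -0.1]
opening: 0.0858
time: 9.1
ee_pos: [0.4776, -0.0071, 0.185]
tcp_rot: [-90.0, -0.1, 0.1]
wrist_force: [1.5, 0.2, 0.0]
opening: 0.0855
time: 9.6
ee_pos: [0.4884, -0.2299, 0.185]
tcp_rot: [-90.0, -0.1, 0.1]
wrist_force: [0.5, -0.1, 0.9]
opening: 0.0855
time: 9.9
ee_pos: [0.4886, -0.2273, 0.1843]
tcp_rot: [-90.0, -0.0, 0.1]
wrist_force: [-0.1, -0.3, -0.6]
opening: 0.0854
0.94 [271.2, 316.0] [[ 0.469 -0.252  0.009]
 [ 0.489 -0.244  0.057]
 [ 0.509 -0.213  0.065]]
```

View pics/s4.png

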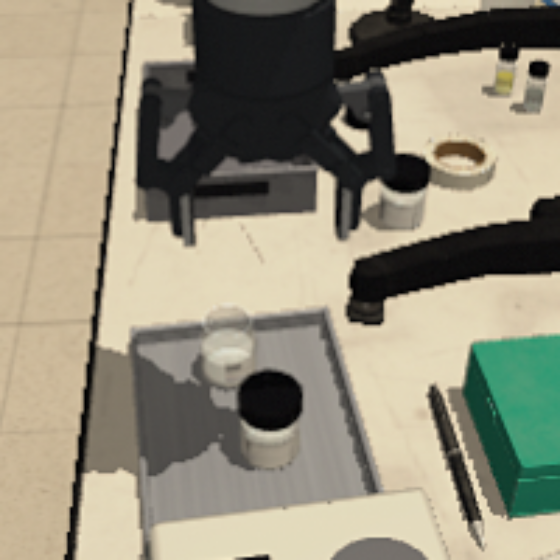

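Jar A stays put at about (0.489, -0.230), and the uncapped jar is undisturbed. Grasp A.

```bash
python3 -m jog '[[0,0,-0.1,-1.4,0,0,0],[0,0,-0.1,-2.8,0,0,0],[0,0,-0.1,-4.2,0,0,0],[0,0,-0.1,-5.4,0,0,0],[0,0,-0.1,-6.1,0,0,0]]'
python3 -m jog '[[0,0,0,0,0,0,0],[0.3,0,0,0,0,0,0],[1,0,0,0,0,0,0],[1,0,0,0,0,0,0],[1,0,0,0,0,0,0]]' 30
python3 -m jog '[[1,0,0,0,0,0,0],[1,0,0,0,0,0,0],[1,0,0,0,0,0,0],[1,0,0,0,0,0,0],[1,0,0,0,0,0,0]]'
```

```text
time: 10.5
ee_pos: [0.4877, -0.2288, 0.029]
tcp_rot: [-89.9, 0.1, 0.2]
wrist_force: [0.5, 0.7, 0.4]
opening: 0.0855
time: 11.0
ee_pos: [0.4895, -0.2308, 0.0329]
tcp_rot: [-90.1, -0.1, 0.1]
wrist_force: [-0.7, 0.8, 7.5]
opening: 0.0443
time: 11.5
ee_pos: [0.4895, -0.2309, 0.0329]
tcp_rot: [-90.1, -0.1, 0.1]
wrist_force: [0.4, 0.1, 8.1]
opening: 0.0442
```

```bash
python3 -m jog '[[1,0,0,0.6,0,0,0],[1,0,0,1.8,0,0,0],[1,0,0,3.2,0,0,0],[1,0,0,4.6,0,0,0],[1,0,0,6,0,0,0]]'
for i in 1 2; do python3 -m jog '[[1,-0.09,1.38,0,0,0,0],[1,-0.17,2.76,0,0,0,0],[1,-0.26,4.14,0,0,0,0],[1,-0.34,5.52,0,0,0,0],[1,-0.43,6.9,0,0,0,0]]'; done
python3 -m jog '[[1,0,0,0,0,0,0],[1,0,0,0,0,0,0],[1,0,0,0,0,0,0]]'
python3 - <<'E'
from h import *
im,d=bot.camera('side'); cv2.imwrite('pics/s5.png',cv2.resize(im[100:300,200:400,::-1],None,fx=2.8,fy=2.8))
E
```

```text
time: 12.0
ee_pos: [0.4883, -0.2304, 0.1839]
tcp_rot: [-90.0, -0.0, 0.1]
wrist_force: [1.2, -1.2, -0.5]
opening: 0.0442
time: 12.5
ee_pos: [0.4775, -0.0568, 0.1825]
tcp_rot: [-90.0, -0.1, 0.1]
wrist_force: [0.9, 0.1, -0.7]
opening: 0.0445
time: 13.0
ee_pos: [0.4667, 0.1158, 0.1825]
tcp_rot: [-90.0, -0.1, 0.1]
wrist_force: [0.6, 0.1, -0.0]
opening: 0.0445
time: 13.3
ee_pos: [0.4671, 0.1139, 0.1819]
tcp_rot: [-90.0, -0.0, 0.1]
wrist_force: [0.2, 0.4, -1.1]
opening: 0.0446
```

View pics/s5.png

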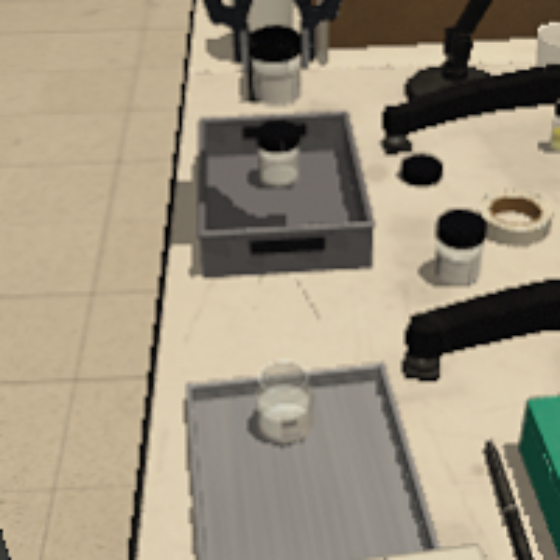

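B stands upright in the tote, A is held over it, and only the uncapped jar is left in the tray. Set A down.

```bash
python3 -m jog '[[1,0,0,-1.4,0,0,0],[1,0,0,-2.8,0,0,0],[1,0,0,-4.2,0,0,0],[1,0,0,-5.2,0,0,0],[1,0,0,-5.6,0,0,0]]'
python3 -m jog '[[1,0,0,-0.1,0,0,0],[1,0,0,-0.2,0,0,0],[1,0,0,-0.28,0,0,0],[1,0,0,-0.28,0,0,0],[1,0,0,-0.28,0,0,0]]'
python3 -m jog '[[1,0,0,0,0,0,0],[0.4,0,0,0,0,0,0],[0,0,0,0,0,0,0],[0,0,0,0,0,0,0],[0,0,0,0,0,0,0]]'
python3 -m jog '[[0,0,0,0,0,0,0],[0,0,0,0.5,0,0,0],[0,0,0,2,0,0,0],[0,0,0,4,0,0,0],[0,0,0,6,0,0,0]]'
python3 -m jog '[[0,-0.5,-1.6,0,0,0,0],[0,-1,-3.2,0,0,0,0],[0,-1.5,-4.8,0,0,0,0],[0,-1.5,-4.8,0,0,0,0],[0,-1.5,-4.8,0,0,0,0]]'
python3 - <<'E'
from h import *
for c in('top','side'):
    im,d=bot.camera(c); cv2.imwrite(f'pics/{c}6.png',cv2.resize(im[100:300,170:430,::-1],None,fx=2.8,fy=2.8))
    for l in('capped_jar_a_centre','uncapped_jar_centre','tote_floor'):
        for r in bot.regions_of(c,l):
            p,_,_=pts(c,d,r['pixels']); print(c,l,round(r['conf'],2),r['point'],np.percentile(p,[3,97],axis=0).round(3).tolist())
E
```

```text
time: 13.85
ee_pos: [0.4658, 0.1132, 0.0389]
tcp_rot: [-90.1, 0.2, -0.0]
wrist_force: [-0.7, 0.6, -0.1]
opening: 0.0443
time: 14.35
ee_pos: [0.4675, 0.1146, 0.035]
tcp_rot: [-90.0, -0.1, 0.1]
wrist_force: [-0.2, 0.0, 0.1]
opening: 0.0447
time: 14.85
ee_pos: [0.4671, 0.1145, 0.0343]
tcp_rot: [-90.0, -0.0, 0.1]
wrist_force: [-0.9, -0.6, -0.8]
opening: 0.0856
time: 15.35
ee_pos: [0.4665, 0.1144, 0.1867]
tcp_rot: [-90.0, 0.0, 0.1]
wrist_force: [0.8, 0.3, 0.5]
opening: 0.0853
time: 15.85
ee_pos: [0.4296, -0.0061, 0.1853]
tcp_rot: [-90.0, -0.1, -0.0]
wrist_force: [-0.4, -0.1, 0.3]
opening: 0.0855
top uncapped_jar_centre 0.55 [207.3, 361.7] [[0.442, -0.166, 0.012], [0.481, -0.13, 0.058]]
top tote_floor 0.6 [219.5, 189.3] [[0.384, 0.221, -0.001], [0.542, 0.277, 0.054]]
side uncapped_jar_centre 0.95 [241.4, 301.2] [[0.444, -0.171, 0.012], [0.48, -0.13, 0.057]]
side uncapped_jar_centre 0.24 [152.5, 294.2] [[0.446, 0.192, 0.025], [0.485, 0.229, 0.065]]
side tote_floor 0.61 [175.5, 306.8] [[0.389, 0.052, 0.002], [0.544, 0.272, 0.052]]
side tote_floor 0.56 [173.1, 298.8] [[0.445, 0.059, 0.022], [0.486, 0.133, 0.066]]
```

View pics/side6.png

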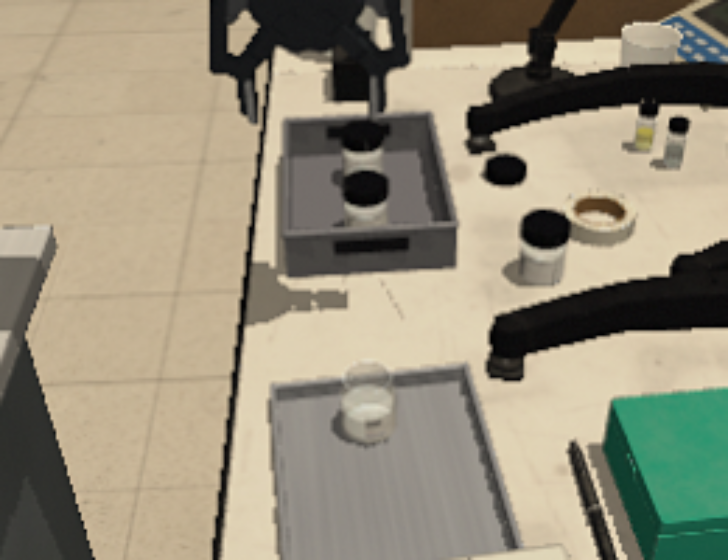

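View pics/top6.png

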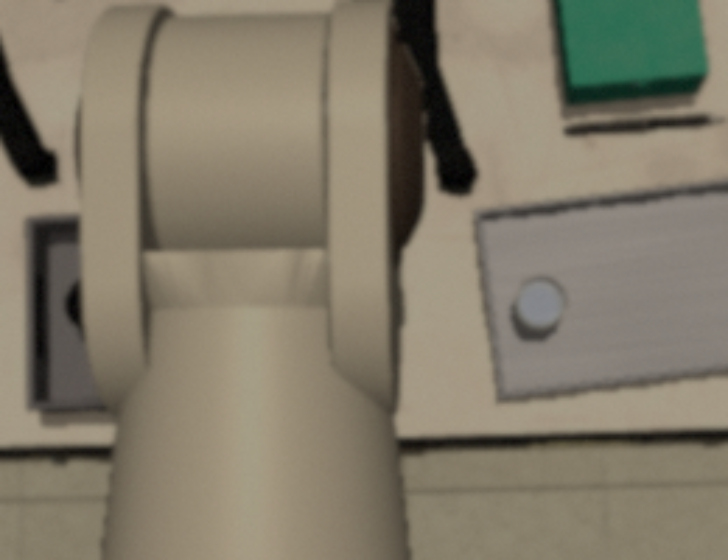

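Both jars stand upright in the tote with cap tops at z ≈ 0.065. The uncapped jar hasn't moved, and the gripper is clear.

```bash
python3 -c "
from workcell import bot
print(bot.job_done(), bot.get_obs()['time'])"
```

```text
the job is handed in; nothing more can be done
the job is handed in; nothing more can be done
```

Both capped jars are standing upright in the grey tote, and the job was handed in at about 16 s of the 51 s allowed. I gripped each jar by its cap and lowered it to about 1 mm above the tote floor before letting go. The jars are about 50 mm either side of the tote's centre.

- **Capped jars:** the last side picture shows both upright inside the walls, with cap tops at about z = 0.065 m, as expected for jars standing on the floor.
- **Uncapped jar:** it measures within about 2 mm of its starting position, still upright.
- **Robot:** the gripper is empty and open, clear of everything, about 185 mm above the bench.

Some of the last checks fell short. In the top view the arm hid most of the tote, so only the side view confirms the placing. There the network did not label either placed jar as capped. It reported one as uncapped with low confidence (0.24) and the other as part of the tote (0.56). I relied on the picture and the depth readings instead.

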